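# Wedge up the front of a board tray on the rework fixture

### The arm

A 6-joint arm with a two-finger parallel gripper is mounted at the origin on the work surface. World frame = base frame: x ahead of the robot, y to its left, z up, the work surface at z = 0. Lengths are in mm, angles in rad, forces in N, time in s.
With the tool pointing down it reaches from about 325 to 750 mm from the base axis. Payload 7.6 kg.
Tool frame: the origin (TCP) lies at the very end of the fingers, on their centre line; the grasp point (between the pads) lies 19 mm behind it; z points along the fingers, y is the line along which they close (so a half turn about z gives the same grasp; the last joint's range is limited). The gripper opens to 85 mm and grips with 20 to 120 N. Pads are 22 mm wide; open, the fingers measure 114 mm over their backs; the gripper's body (76 mm by 85 mm) begins 54 mm behind the grasp point. The pads swing forward as they close: fully open they stand 13 mm farther back than shut.
Start: joints at [1.213, 0.052, 1.401, -0, 1.689, -0.07], TCP at [149.001, 503.433, 231.323] pointing down, gripper open.
Joint ranges: [-2.9, 2.9], [-0.91, 2.17], [0.12, 2.37], [-1.06, 4.2], [0.26, 2.73], [-2.93, 2.93]. Speed limits (rad/s): [2.57, 2.57, 3.01, 3.14, 3.14, 3.14].

### API

Orientations are given as a 3x3 rotation matrix whose columns are the frame's x, y, z axes.
In Python, from plant import * gives the robot as it stands.
- The arm moves only by the tool play_rows, never from a script. Its argument "commands" is a list of rows, each an object of numbers: "grip": the opening, from 0 (shut) to 1 (fully open); "x", "y", "z": the shift along the world's x, y, z in mm; "spin": the turn about the world's z in rad. In form: [{"grip": .., "x": .., "y": .., "z": .., "spin": ..}, ...]. A call has 1 to 8 rows; each row shifts and turns the commanded pose from where the row before left it; what a row does not reach is not made up. A row lasts 1/8 s, in which the tool goes at most 62.5 mm and 10.7 degrees, less where a joint would pass 70% of its speed; a pose out of reach is approached as far as the arm can. A call is refused whole if a number of a shift passes 62.5 or a number of a turn 0.188, either way. A call with a gripper value outside its range is refused whole. The fingers move at their own pace and stop on an object; the grip force is fixed at half the most. Time passes only in rows, so rows that do not move let the fingers close. It gives the time, the measured TCP pose, the force, the opening and the grip force at its end, in the units of the state.
- read_state(): the state, without advancing time (a new reading comes with each control period).
- capture(name): name is "scene" or "top" or "wrist"; returns a dict with "img" (384x512x3 uint8, red, green, blue), "fx", "fy", "cx", "cy" (pixels), "R" (3x3) and "t" (3): a world point X has camera coordinates R X + t. Camera axes: x right, y down, z forward; pixel columns grow to the right and rows downward; lengths in mm; the calibration is good to about 2 mm. The wrist camera is an equidistant fisheye: a pixel r from the principal point sees the ray r / f radians off the axis. A picture is of the moment at which its call begins. There is no depth.
- sign_off(): hands the job in; it is judged then, once.
The state is a dict: "time": time; "qpos": joint angles; "joint_vel": joint speeds; "tau": joint torques, N m; "position": TCP position; "tcp_rot": TCP orientation; "force": force on the tool from outside, world axes, zero at the start; "ft_torque": the same for the moment, N m; "gripper_width": opening from 0.0 (shut) to 1.0 (fully open); "gripper_force": force on a finger pad.
Only numpy, scipy, OpenCV 4.12 (cv2) and the standard library are available. Lean on these libraries where they do the work, as an engineer would, in place of code of your own. Each camera call takes 0.05 s, during which the arm holds its last target. There are 200 camera calls.

### The job

Pick up the tapered wooden wedge, set it flat on the steel base plate and push its thin end under the middle of the board tray's front edge until the tray's feet just lift off the plate, so that the edge stands about 2 to 5 mm higher than at rest, never much more. Touch the tray with nothing but the wedge and leave the other things on the bench alone. Finish while still gripping the wedge in place, with the raised tray resting on it.

Things in the scene. Friction and masses are not known exactly. Their poses are not given: they have to be found in the camera images.
- fixture: Fixed steel base plate, 350 (x) by 220 (y) by 6 mm, lying on the bench, so its top is 6 mm above it. Origin: centre of its underside; x points away from the robot (within 0.3 rad of world x), z up. The board tray lies on its far half, hinged along the tray's far edge; the near 155 mm of the plate is bare and is where the wedge slides.
- tray: Aluminium tray, 170 (x) by 180 (y) by 5 mm, with a green and gold circuit board (parts up to 15 mm high); 0.4 to 0.85 kg. Hinged to the plate along its far edge, otherwise held down only by its weight. Origin: on the hinge axis, at x +150, z +14 mm in the fixture frame. The front rests on two round black feet, 14 mm across, 5 mm high, 72 mm either side of the middle.
- tray_edge (a point): Middle of the lower edge of the tray's front (the end nearest the robot, away from the hinge). At rest it is at x = -20, y = 0, z = 11 mm in the fixture frame: a 5 mm gap above the plate. It rises as the tray tips up. Axes parallel to the tray's, which are the fixture's when the tray lies flat.
- wedge: Loose brown hardwood wedge, 120 by 36 mm, about 110 g. Origin: on the underside, below the middle of the grip rib; x points to the thin end, z up. Heel block x -20 to +20 mm, 14 mm high; from x +20 to +100 the top slopes from 14 down to 2 mm. Grip rib on the heel: 30 (x) by 16 mm (y), 14 to 48 mm above the underside; grip it across y from above, fingertips above the heel.
- wedge_tip (a point): Middle of the wedge's thin end, on the underside, 100 mm from the wedge's origin along its x. The wedge starts flat on the bench left or right of the fixture, thin end away from the robot within 0.6 rad. The tray's edge meets the slope 20 mm from the thin end (5 mm thick there); each further 10 mm raises it 1.5 mm.
- spacer: Bystander: flat brown hardwood spacer with the same grip rib as the wedge (top 48 mm up), but 90 by 36 mm, 18 mm thick all along, no taper. Origin below the rib; x to the long end. Lies across the fixture from the wedge. Leave it.
- phone: Bystander: phone lying flat, 72 by 148 by 9 mm. Origin: centre of its underside. Leave it.
- bit_case: Bystander: black box of screwdriver bits, 90 by 160 by 34 mm, bits up to 44 mm. Origin: centre of its underside. Leave it.
There are look-alikes about, which are no part of the job. What is shaped like the wedge but purple is not meant.

How it is judged (in metres and radians):
At the end, for the whole second after the job is handed in: Tray's front edge 1.5 to 6 mm above rest, carried by the wedge (over 0.5 N), not by arm, fingers or spacer; wedge flat on the plate (3 mm, 0.07 rad), thin end 5 mm or more under the edge, within 25 mm of its middle, still (under 10 mm/s), gripped (over 2 N) (z of tray_edge in the frame of fixture between 0.0125 and 0.017 m and contact force between wedge and tray above 0.5 N and contact force between each of the arm, the fingers, spacer and tray below 0.2 N and contact force between the fingers and wedge above 2 N and z of wedge in the frame of fixture between 0.003 and 0.009 m and angle between wedge's own z axis and vertical below 0.07 rad and x of wedge_tip in the frame of tray_edge above 0.005 m and y of wedge_tip in the frame of tray_edge between -0.025 and 0.025 m and linear speed of wedge below 0.01 m/s); the arm keeps its last pose, push and grip.
It fails at once if the tray's front edge raised more than 12 mm (z of tray_edge in the frame of fixture above 0.023 m).
It fails at once if the arm or fingers press on the tray (over 2 N) (contact force between any of the arm, the fingers and tray above 2 N).
It fails at once if a bystander moved more than 20 mm (distance of any of spacer, phone, bit_case from where it was at the start of the episode above 0.02 m).
It also fails if it takes over 42 s, if anything falls off the work surface, if the arm or the gripper's body presses on something with over 40 N, if the wrist force passes 120 N, or if a joint passes its speed limit or range.

## Working session

There is one attempt and no reset: what is moved stays moved. The work goes in short steps, Python scripts to look and compute and a tool call to move; the robot and the scene stay as the last step left them, time stands still between calls to the robot, and variables do not carry over. Pictures are saved under pics/ and viewed, at most 10 in all, crops included, and the job is handed in when it is done.

Besides the shell and the picture viewer there is one more tool, called after "Emit:" as name(argument=value, ...), one argument or row to a line, values as JSON. play_rows: Moves the arm, as the interface text tells. Its arguments: {"type":"object","properties":{"commands":{"type":"array","items":{"type":"object","properties":{"grip":{"type":"number"},"x":{"type":"number"},"y":{"type":"number"},"z":{"type":"number"},"spin":{"type":"number"}}}}},"required":["commands"]}

```bash
mkdir -p pics; ls
python3 - <<'E'
from plant import *
import cv2,pickle
D={n:capture(n) for n in("scene","top")}
pickle.dump(D,open("d0.pkl","wb"))
for n in D: cv2.imwrite(f"pics/{n}0.png",cv2.resize(D[n]["img"][:,:,::-1],(800,600),interpolation=cv2.INTER_CUBIC)); print(n,D[n]["fx"],D[n]["cx"],D[n]["cy"],D[n]["R"],D[n]["t"])
s=read_state();print(s["time"],s["position"],s["tcp_rot"],s["gripper_width"])
E
```

```text
pics
scene 406.6105341695729 261.28163723185367 196.36377505332766 [[ 0.25802706  0.96602457 -0.01478413]
 [ 0.76599026 -0.21387532 -0.6062312 ]
 [-0.5887962   0.14509956 -0.79515103]] [-227.64577566 -310.42831692 1569.98625558]
top 395.6966383756463 249.87025430492915 198.14866176920845 [[-0.01185227 -0.99989048 -0.00886348]
 [-0.98257345  0.01329046 -0.18539897]
 [ 0.18549646  0.00651162 -0.98262336]] [ 108.76559272  489.46519298 1261.85343981]
0.1 [148.90149621 503.16496764 230.5674346 ] [[-9.58873497e-01  2.83833374e-01 -4.81733155e-04]
 [ 2.83833768e-01  9.58872601e-01 -1.31379410e-03]
 [ 8.90221107e-05 -1.39649448e-03 -9.99999021e-01]] 1.0008276186360678
```

View pics/top0.png

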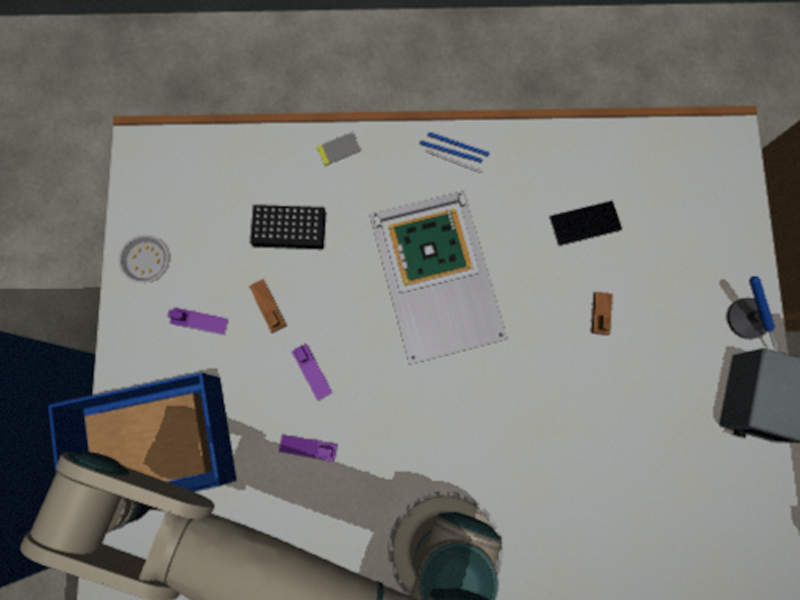

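View pics/scene0.png

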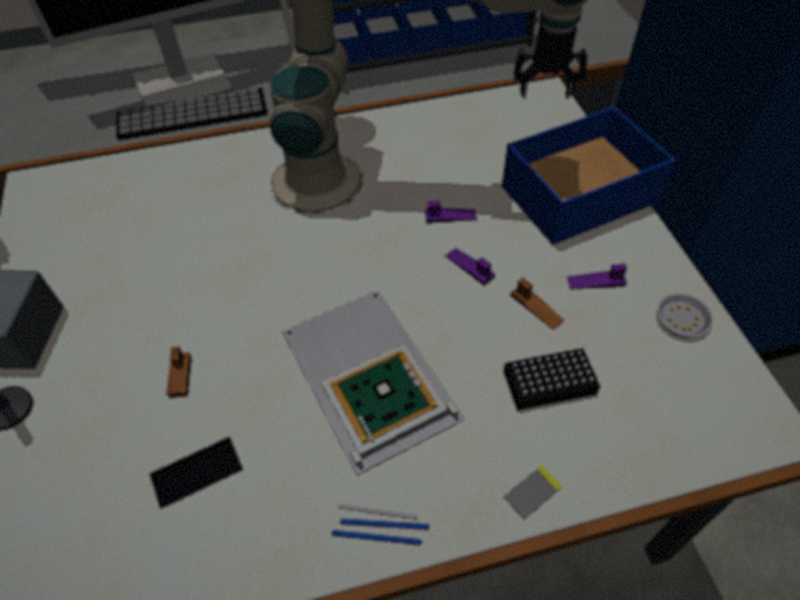

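The top view (800x600) shows the brown wedge on the left, with its heel and rib at about (275,322) and thin end at (258,283). The spacer is on the right at (601,313). The plate's near corners are at about (410,362) and (506,338). The scene view shows the wedge with its rib at (523,288) and tip at (555,325).

```bash
cat > h.py <<'E'
import numpy as np,cv2
def ray(c,uv):
    uv=np.atleast_2d(uv).astype(float)
    d=np.c_[(uv[:,0]-c["cx"])/c["fx"],(uv[:,1]-c["cy"])/c["fy"],np.ones(len(uv))]@c["R"]
    return -c["R"].T@c["t"],d
def onz(c,uv,z):
    o,d=ray(c,uv); return o+d*((z-o[2])/d[:,2])[:,None]
def tri(c1,p1,c2,p2):
    o1,d1=ray(c1,p1);o2,d2=ray(c2,p2);d1=d1[0];d2=d2[0]
    s=np.linalg.lstsq(np.c_[d1,-d2],o2-o1,rcond=None)[0]
    a=o1+s[0]*d1;b=o2+s[1]*d2
    return (a+b)/2,np.linalg.norm(a-b)
def proj(c,X):
    p=c["R"]@np.asarray(X,float)+c["t"];return np.array([c["fx"]*p[0]/p[2]+c["cx"],c["fy"]*p[1]/p[2]+c["cy"]])
def brown(img):
    h=cv2.cvtColor(img,cv2.COLOR_RGB2HSV);return cv2.inRange(h,(4,90,40),(18,255,255))
E
python3 - <<'E'
import pickle;from h import *
D=pickle.load(open("d0.pkl","rb"))
rois={"top":[(150,170,50,50),(225,110,110,130)],"scene":[(315,170,60,50),(170,180,135,130)]}
out=[]
for n in rois:
    img=D[n]["img"];m=brown(img)
    x,y,w,h=rois[n][0];mm=np.zeros_like(m);mm[y:y+h,x:x+w]=m[y:y+h,x:x+w]
    cs=max(cv2.findContours(mm,0,1)[0],key=cv2.contourArea);print(n,cv2.contourArea(cs),cv2.minAreaRect(cs),cs[:,0].min(0),cs[:,0].max(0))
    hull=cv2.approxPolyDP(cv2.convexHull(cs),1.2,True)[:,0];print(hull.tolist());print(onz(D[n],hull,0).round(0).tolist())
    for (x,y,w,h) in rois[n]: out.append(cv2.resize(img[y:y+h,x:x+w,::-1],(400,300),interpolation=cv2.INTER_CUBIC))
cv2.imwrite("pics/crops.png",np.vstack([np.hstack(out[:2]),np.hstack(out[2:])]))
E
```

```text
top 298.0 ((170.90000915527344, 195.3000030517578), (32.64659118652344, 10.28591251373291), 63.43495178222656) [160 179] [182 212]
[[167, 179], [170, 182], [182, 207], [174, 212], [160, 184]]
[[571.0, 389.0, 0.0], [560.0, 378.0, 0.0], [472.0, 335.0, 0.0], [455.0, 362.0, 0.0], [553.0, 413.0, 0.0]]
scene 281.5 ((343.2500305175781, 194.75), (36.76955032348633, 12.020814895629883), 45.0) [328 178] [359 209]
[[334, 178], [359, 204], [355, 209], [352, 209], [328, 188]]
[[429.0, 375.0, 0.0], [552.0, 413.0, 0.0], [567.0, 393.0, 0.0], [565.0, 383.0, 0.0], [464.0, 340.0, 0.0]]
```

View pics/crops.png

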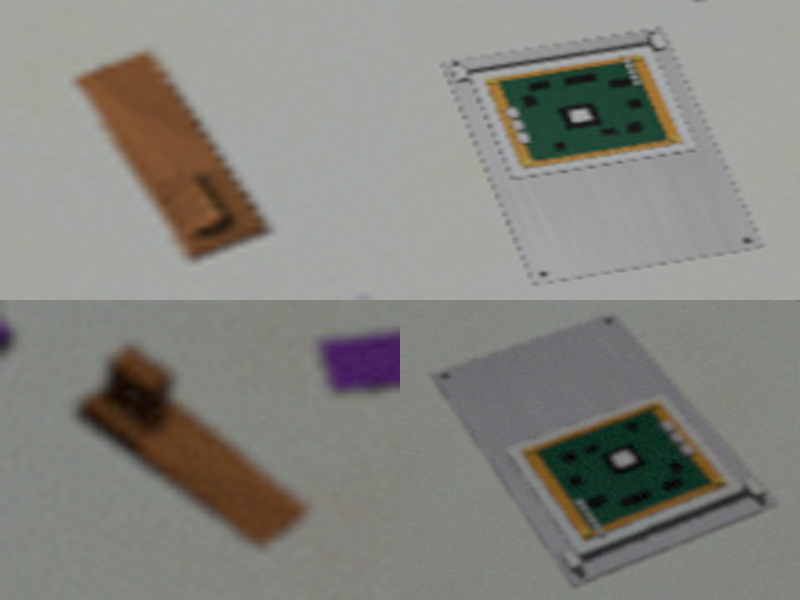

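The crops show clear corners for the wedge (thin end, heel, rib top) and the plate in both views. I'll triangulate those.

```bash
cat > m.py <<'E'
import pickle;from h import *
D=pickle.load(open("d0.pkl","rb"));T,S=D["top"],D["scene"]
f=lambda x,y,x0,y0,sx,sy:((x+.5)/sx-.5+x0,(y+.5)/sy-.5+y0)
tw=lambda x,y:f(x,y,150,170,8,6)
tf=lambda x,y:f(x-400,y,225,110,400/110,300/130)
sw=lambda x,y:f(x,y-300,315,170,400/60,6)
sf=lambda x,y:f(x-400,y-300,170,180,400/135,300/130)
P={"tipL":(tw(78,80),sw(265,547)),"tipR":(tw(152,52),sw(308,510)),"ribtop":(tw(201,207),sw(141,371)),
"nearL":(tf(533,284),sf(615,316)),"nearR":(tf(764,244),sf(430,375)),"farL":(tf(443,64),sf(777,505)),"farR":(tf(660,30),sf(574,586)),
"holeL":(tf(543,274),sf(608,321)),"holeR":(tf(747,240),sf(445,376)),
"trayL":(tf(515,178),sf(668,398)),"trayR":(tf(695,150),sf(509,450))}
X={}
for k,(a,b) in P.items():
    X[k],g=tri(T,a,S,b);print(k,X[k].round(1),"gap",g.round(1),"onz6",onz(T,a,6)[0].round(1),onz(S,b,6)[0].round(1))
for n,a in(("heelL",(192,258)),("heelR",(270,230))): print(n,onz(T,tw(*a),0).round(1), onz(T,tw(*a),14).round(1))
E
python3 m.py
```

```text
tipL [559.6 409.7 -23. ] gap 22.2 onz6 [556.  413.8   6. ] [576.8 385.2   6. ]
tipR [571.4 391.   26.3] gap 26.5 onz6 [572.  382.4   6. ] [559.9 414.4   6. ]
ribtop [475.6 354.4  42.4] gap 5.2 onz6 [481.3 359.1   6. ] [449.  372.6   6. ]
nearL [380.6  67.1  -1.4] gap 2.1 onz6 [379.7  66.2   6. ] [386.7  67.1   6. ]
nearR [ 435.4 -148.1    7.6] gap 1.5 onz6 [ 435.6 -149.2    6. ] [ 434.4 -147.5    6. ]
farL [7.181e+02 1.486e+02 6.000e-01] gap 2.2 onz6 [716.  147.3   6. ] [720.9 148.6   6. ]
farR [ 7.695e+02 -6.350e+01  7.000e-01] gap 1.9 onz6 [767.4 -63.8   6. ] [772.  -62.7   6. ]
holeL [394.1  57.    6.8] gap 0.7 onz6 [394.2  56.7   6. ] [393.5  57.5   6. ]
holeR [ 441.5 -132.8    7.7] gap 1.3 onz6 [ 441.7 -133.7    6. ] [ 440.4 -132.2    6. ]
trayL [538.3  84.2   5.8] gap 7.7 onz6 [537.5  80.4   6. ] [539.1  88.    6. ]
trayR [576.9 -88.5  10.8] gap 2.9 onz6 [577.9 -90.6   6. ] [574.2 -87.1   6. ]
heelL [[453.  363.4   0. ]] [[450.9 360.6  14. ]]
heelR [[468.7 330.5   0. ]] [[466.4 328.   14. ]]
```

Results:
- **Wedge:** origin at about (476,354), yaw about 0.466. The measured length is 118 mm (expected 120), and the rib top is at z about 42–48.
- **Plate:** centre at about (576.4,0.7), yaw about 0.241. It measures 345 by 220 mm, with its top at about 6–7 mm.
- **Tray edge:** about (557,-4).

Next I'll move above the wedge.

Emit:
play_rows(
  commands=[
    {"grip": 1, "x": 41, "y": -19, "z": 0, "spin": 0.126},
    {"grip": 1, "x": 41, "y": -19, "z": 0, "spin": 0.126},
    {"grip": 1, "x": 41, "y": -19, "z": 0, "spin": 0.126},
    {"grip": 1, "x": 41, "y": -19, "z": 0, "spin": 0.126},
    {"grip": 1, "x": 41, "y": -19, "z": -20, "spin": 0.125},
    {"grip": 1, "x": 41, "y": -18, "z": -25, "spin": 0.125},
    {"grip": 1, "x": 41, "y": -18, "z": -30, "spin": 0},
    {"grip": 1, "x": 40, "y": -18, "z": -25, "spin": 0},
  ],
)

```text
time: 1.1
position: [476.9, 353.4, 129.5]
tcp_rot: [[-0.893, -0.449, -0.001], [-0.449, 0.893, -0.001], [0.002, 0.0, -1.0]]
force: [-0.2, -0.6, 0.1]
gripper_width: 1.0
gripper_force: 0.0
```

Run:
```python
from plant import *
import pickle;from h import *
read_state();D={n:capture(n) for n in("wrist","top","scene")};s=read_state()
pickle.dump((D,s),open("d1.pkl","wb"))
print(s["time"],s["position"].round(1) if hasattr(s["position"],"round") else s["position"]);print(np.array(s["tcp_rot"]).round(3),np.round(s["qpos"],2))
w=D["wrist"];print(w["fx"],w["cx"],w["cy"],np.round(w["R"],3),np.round(w["t"],1))
cv2.imwrite("pics/w1.png",cv2.resize(w["img"][:,:,::-1],(800,600),interpolation=cv2.INTER_CUBIC))
```

```text
1.25 [476.4 352.6 128.6]
[[-0.895 -0.447 -0.004]
 [-0.447  0.895 -0.003]
 [ 0.005 -0.001 -1.   ]] [ 0.57  0.3   1.33  0.    1.52 -1.46]
297.3186396354542 259.9212828454694 196.25073938404662 [[-0.449  0.893  0.001]
 [ 0.863  0.433  0.261]
 [ 0.233  0.118 -0.965]] [-102.5 -571.   126.6]
```

View pics/w1.png

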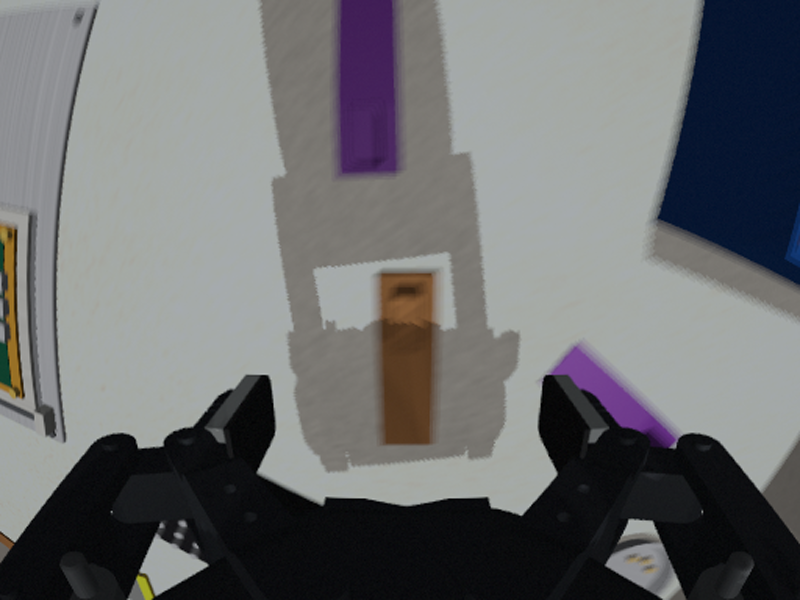

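The wrist view shows the brown wedge centred between the fingers. Its heel edge runs (378,270)–(436,270), its thin end (382,443)–(432,443), and its rib is near (405,288). I'll cast rays from these points.

```bash
cat >> h.py <<'E'
def fray(c,uv):
    x=(uv[0]-c["cx"])/c["fx"];y=(uv[1]-c["cy"])/c["fy"];r=np.hypot(x,y);k=np.sin(r)/r
    return -c["R"].T@c["t"],c["R"].T@np.array([x*k,y*k,np.cos(r)])
def fonz(c,uv,z):
    o,d=fray(c,uv);return o+d*(z-o[2])/d[2]
E
python3 - <<'E'
import pickle;from h import *
D,s=pickle.load(open("d1.pkl","rb"));w=D["wrist"]
g=lambda u,v:((u+.5)*.64-.5,(v+.5)*.64-.5)
for n,p,z in(("tipL",(432,443),1),("tipR",(382,443),1),("heelL",(436,270),14),("heelR",(378,270),14),("ribtop",(405,280),48),("ribtop42",(405,280),42)): print(n,fonz(w,g(*p),z).round(1))
img=w["img"];h=cv2.cvtColor(img,cv2.COLOR_RGB2HSV)[150:300,230:290];m=brown(img)
cs=max(cv2.findContours(m[165:300,225:295].copy(),0,1)[0],key=cv2.contourArea)+[225,165];print(cv2.minAreaRect(cs))
z=img[160:230,230:290,::-1];cv2.imwrite("pics/z.png",cv2.resize(z,(600,700)[:2] if 0 else (514,600),interpolation=cv2.INTER_CUBIC))
E
```

```text
tipL [559.5 415.4   1. ]
tipR [574.7 385.2   1. ]
heelL [452.3 360.8  14. ]
heelR [466.9 331.6  14. ]
ribtop [458.9 344.6  48. ]
ribtop42 [460.  345.2  42. ]
((260.5, 229.0), (108.0, 35.0), 90.0)
```

View pics/z.png

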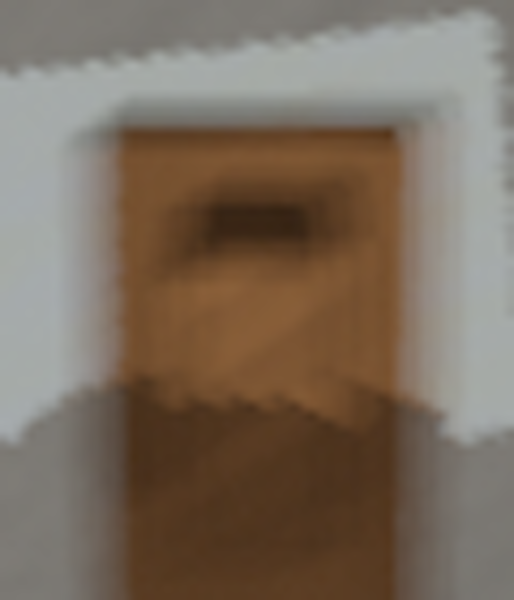

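Emit:
play_rows(
  commands=[
    {"grip": 1, "x": 1, "y": 2, "z": -35, "spin": 0},
    {"grip": 1, "x": 0, "y": 0, "z": -35, "spin": 0},
    {"grip": 1, "x": 0, "y": 0, "z": -25, "spin": 0},
    {"grip": 1, "x": 0, "y": 0, "z": -14, "spin": 0},
    {"grip": 1, "x": 0, "y": 0, "z": 0, "spin": 0},
    {"grip": 0, "x": 0, "y": 0, "z": 0, "spin": 0},
    {"grip": 0, "x": 0, "y": 0, "z": 0, "spin": 0},
    {"grip": 0, "x": 0, "y": 0, "z": 0, "spin": 0},
  ],
)

```text
time: 2.25
position: [477.3, 356.6, 23.1]
tcp_rot: [[-0.893, -0.449, 0.001], [-0.449, 0.893, 0.001], [-0.001, 0.0, -1.0]]
force: [-0.5, 0.5, -0.1]
gripper_width: 0.374
gripper_force: 0.0
```

Emit:
play_rows(
  commands=[
    {"grip": 0},
    {"grip": 0},
    {"grip": 0},
    {"grip": 0},
    {"grip": 0},
    {"grip": 0},
  ],
)

```text
schema error: expected keys grip, x, y, z, spin
```

Emit:
play_rows(
  commands=[
    {"grip": 0, "x": 0, "y": 0, "z": -1, "spin": 0},
    {"grip": 0, "x": 0, "y": 0, "z": 0, "spin": 0},
    {"grip": 0, "x": 0, "y": 0, "z": 0, "spin": 0},
    {"grip": 0, "x": 0, "y": 0, "z": 0, "spin": 0},
  ],
)

```text
time: 2.75
position: [477.3, 356.7, 22.0]
tcp_rot: [[-0.893, -0.45, 0.001], [-0.45, 0.893, 0.001], [-0.001, 0.0, -1.0]]
force: [-0.0, -0.4, 6.5]
gripper_width: 0.172
gripper_force: 59.1
```

Emit:
play_rows(
  commands=[
    {"grip": 0, "x": 0, "y": 0, "z": 20, "spin": 0},
    {"grip": 0, "x": 0, "y": 0, "z": 30, "spin": 0},
    {"grip": 0, "x": 0, "y": 0, "z": 30, "spin": 0},
    {"grip": 0, "x": -8, "y": -20, "z": 0, "spin": 0},
    {"grip": 0, "x": -8, "y": -40, "z": 0, "spin": -0.045},
    {"grip": 0, "x": -8, "y": -40, "z": 0, "spin": -0.045},
    {"grip": 0, "x": -8, "y": -40, "z": 0, "spin": -0.045},
    {"grip": 0, "x": -8, "y": -40, "z": 0, "spin": -0.045},
  ],
)

```text
time: 3.75
position: [436.6, 175.2, 102.0]
tcp_rot: [[-0.96, -0.281, 0.0], [-0.281, 0.96, 0.0], [-0.0, 0.0, -1.0]]
force: [0.4, -0.2, -1.5]
gripper_width: 0.176
gripper_force: 58.7
```

Emit:
play_rows(
  commands=[
    {"grip": 0, "x": -2, "y": -40, "z": 0, "spin": -0.045},
    {"grip": 0, "x": 0, "y": -40, "z": 0, "spin": 0},
    {"grip": 0, "x": 0, "y": -40, "z": 0, "spin": 0},
    {"grip": 0, "x": 0, "y": -40, "z": 0, "spin": 0},
    {"grip": 0, "x": 0, "y": -30, "z": 0, "spin": 0},
    {"grip": 0, "x": 0, "y": -20, "z": 0, "spin": 0},
    {"grip": 0, "x": 0, "y": 0, "z": 0, "spin": 0},
    {"grip": 0, "x": 0, "y": 0, "z": 0, "spin": 0},
  ],
)

```text
time: 4.75
position: [435.0, -33.1, 101.7]
tcp_rot: [[-0.971, -0.239, 0.0], [-0.239, 0.971, 0.0], [-0.0, 0.0, -1.0]]
force: [0.7, 0.8, -1.0]
gripper_width: 0.177
gripper_force: 58.8
```

Run:
```python
from plant import *
import pickle;from h import *
D={n:capture(n) for n in("wrist","top","scene")};s=read_state()
pickle.dump((D,s),open("d2.pkl","wb"))
print(s["time"],np.round(s["position"],1),s["gripper_width"],np.round(s["force"],1));print(np.array(s["tcp_rot"]).round(3))
cv2.imwrite("pics/w2.png",cv2.resize(D["wrist"]["img"][:,:,::-1],(800,600),interpolation=cv2.INTER_CUBIC))
```

```text
4.9 [435.  -32.9 101.4] 0.17410096688607885 [ 0.2 -0.3 -1.3]
[[-0.971 -0.24   0.   ]
 [-0.24   0.971  0.   ]
 [-0.     0.    -1.   ]]
```

View pics/w2.png

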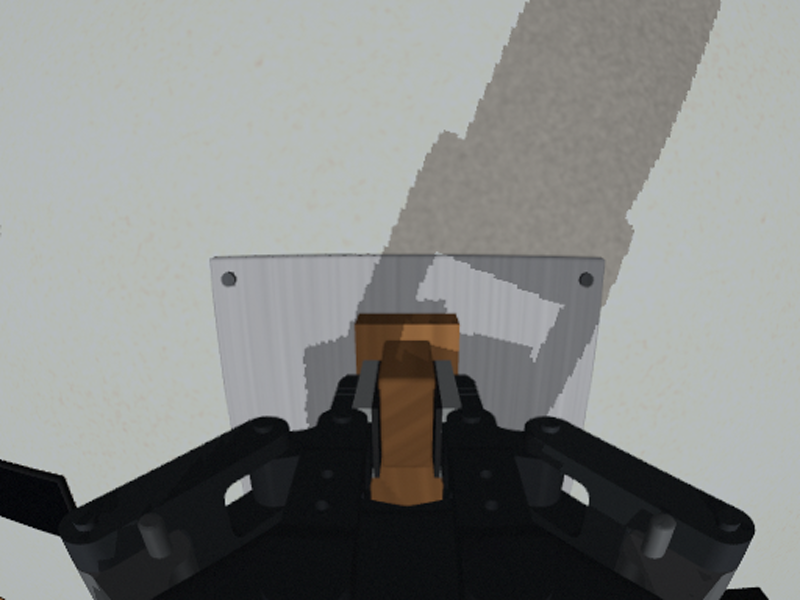

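The wrist view shows the wedge square in the fingers and centred over the plate: heel at 356–459, plate edge at 211–603, both centred at about 407. The plate's near corners are at (211,258) and (603,258), and its holes at (229,279) and (586,279).

Run:
```python
import pickle;from h import *
D,s=pickle.load(open("d2.pkl","rb"));w=D["wrist"];T=D["top"];S=D["scene"]
g=lambda u,v:((u+.5)*.64-.5,(v+.5)*.64-.5)
for n,p,z in(("nL",(603,258),6),("nR",(211,258),6),("hL",(586,279),6),("hR",(229,279),6),("heelL",(457,323),93),("heelR",(357,323),93)): print(n,fonz(w,g(*p),z).round(1))
a=cv2.resize(T["img"][120:210,210:330,::-1],(400,300),interpolation=cv2.INTER_CUBIC)
b=cv2.resize(S["img"][150:300,160:320,::-1],(400,375),interpolation=cv2.INTER_CUBIC)[:300]
a=cv2.resize(T["img"][120:240,210:330,::-1],(400,400),interpolation=cv2.INTER_CUBIC)
b=cv2.resize(S["img"][170:290,180:300,::-1],(400,400),interpolation=cv2.INTER_CUBIC)
cv2.imwrite("pics/c2.png",np.hstack([a,b]))
```

```text
nL [379.6  65.2   6. ]
nR [ 430.9 -143.6    6. ]
hL [393.4  59.    6. ]
hR [ 440.1 -131.     6. ]
heelL [410.8 -20.6  93. ]
heelR [418.9 -53.6  93. ]
```

View pics/c2.png

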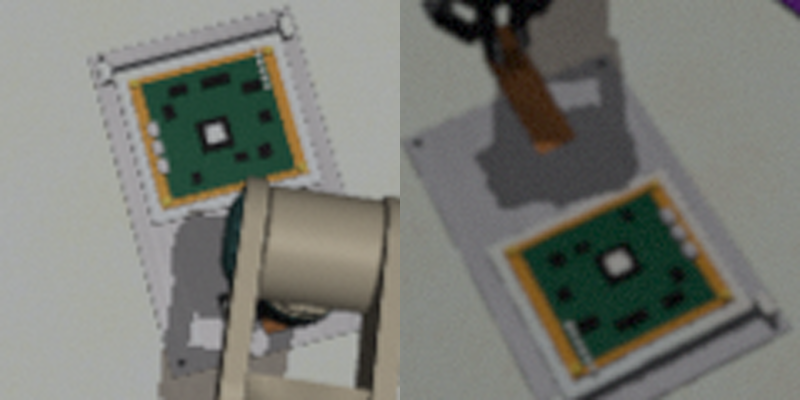

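In these crops the wedge hangs over the bare part of the plate with its tip short of the tray, about 26 mm away and 1 mm off laterally. I'll lower it.

Emit:
play_rows(
  commands=[
    {"grip": 0, "x": 0, "y": 0, "z": -25, "spin": 0},
    {"grip": 0, "x": 0, "y": 0, "z": -25, "spin": 0},
    {"grip": 0, "x": 0, "y": 0, "z": -15, "spin": 0},
    {"grip": 0, "x": 0, "y": 0, "z": -4, "spin": 0},
    {"grip": 0, "x": 0, "y": 0, "z": -2, "spin": 0},
    {"grip": 0, "x": 0, "y": 0, "z": 0, "spin": 0},
  ],
)

```text
time: 5.65
position: [435.5, -33.6, 31.0]
tcp_rot: [[-0.971, -0.239, 0.001], [-0.239, 0.971, -0.0], [-0.001, -0.0, -1.0]]
force: [0.2, 0.3, -1.1]
gripper_width: 0.176
gripper_force: 58.8
```

Emit:
play_rows(
  commands=[
    {"grip": 0, "x": 0, "y": 0, "z": -1, "spin": 0},
    {"grip": 0, "x": 0, "y": 0, "z": 0, "spin": 0},
  ],
)

```text
time: 5.9
position: [435.1, -33.6, 29.6]
tcp_rot: [[-0.971, -0.239, 0.0], [-0.239, 0.971, 0.0], [-0.0, -0.0, -1.0]]
force: [-0.3, 0.7, -0.7]
gripper_width: 0.175
gripper_force: 58.8
```

Emit:
play_rows(
  commands=[
    {"grip": 0, "x": 0, "y": 0, "z": -1, "spin": 0},
    {"grip": 0, "x": 0, "y": 0, "z": 0, "spin": 0},
  ],
)

```text
time: 6.15
position: [434.9, -33.6, 28.3]
tcp_rot: [[-0.971, -0.239, -0.0], [-0.239, 0.971, 0.0], [0.0, 0.0, -1.0]]
force: [0.2, 0.5, -1.6]
gripper_width: 0.174
gripper_force: 58.8
```

Emit:
play_rows(
  commands=[
    {"grip": 0, "x": 0, "y": 0, "z": -1, "spin": 0},
    {"grip": 0, "x": 0, "y": 0, "z": 0, "spin": 0},
  ],
)

```text
time: 6.4
position: [435.0, -33.6, 28.0]
tcp_rot: [[-0.971, -0.239, -0.0], [-0.239, 0.971, 0.0], [0.0, 0.0, -1.0]]
force: [-4.0, 0.1, 5.8]
gripper_width: 0.18
gripper_force: 59.7
```

Emit:
play_rows(
  commands=[
    {"grip": 0, "x": 0, "y": 0, "z": -0.5, "spin": 0},
    {"grip": 0, "x": 0, "y": 0, "z": 0, "spin": 0},
  ],
)

```text
time: 6.65
position: [435.1, -33.6, 28.0]
tcp_rot: [[-0.971, -0.239, -0.0], [-0.239, 0.971, 0.0], [0.0, 0.0, -1.0]]
force: [-7.1, 2.4, 10.7]
gripper_width: 0.181
gripper_force: 60.6
```

Contact with the plate is at z 28.0, 6 mm above the bench grasp as expected. Now I'll slide forward.

Emit:
play_rows(
  commands=[
    {"grip": 0, "x": 4.86, "y": 1.19, "z": 0, "spin": 0},
    {"grip": 0, "x": 4.86, "y": 1.19, "z": 0, "spin": 0},
    {"grip": 0, "x": 4.86, "y": 1.19, "z": 0, "spin": 0},
    {"grip": 0, "x": 4.86, "y": 1.19, "z": 0, "spin": 0},
    {"grip": 0, "x": 4.86, "y": 1.19, "z": 0, "spin": 0},
    {"grip": 0, "x": 4.86, "y": 1.19, "z": 0, "spin": 0},
    {"grip": 0, "x": 4.86, "y": 1.19, "z": 0, "spin": 0},
    {"grip": 0, "x": 0, "y": 0, "z": 0, "spin": 0},
  ],
)

```text
time: 7.65
position: [469.9, -25.5, 28.0]
tcp_rot: [[-0.971, -0.239, 0.002], [-0.239, 0.971, -0.001], [-0.001, -0.001, -1.0]]
force: [-2.1, -1.1, 6.3]
gripper_width: 0.174
gripper_force: 60.0
```

Emit:
play_rows(
  commands=[
    {"grip": 0, "x": 2.91, "y": 0.72, "z": 0, "spin": 0},
    {"grip": 0, "x": 0, "y": 0, "z": 0, "spin": 0},
  ],
)

```text
time: 7.9
position: [472.4, -24.9, 28.0]
tcp_rot: [[-0.971, -0.239, 0.001], [-0.239, 0.971, -0.001], [-0.001, -0.001, -1.0]]
force: [-4.4, -0.5, 8.0]
gripper_width: 0.178
gripper_force: 60.2
```

Emit:
play_rows(
  commands=[
    {"grip": 0, "x": 2.91, "y": 0.72, "z": 0, "spin": 0},
    {"grip": 0, "x": 0, "y": 0, "z": 0, "spin": 0},
  ],
)

```text
time: 8.15
position: [475.3, -24.2, 28.0]
tcp_rot: [[-0.971, -0.239, 0.001], [-0.239, 0.971, -0.001], [-0.001, -0.001, -1.0]]
force: [-3.8, -1.6, 8.0]
gripper_width: 0.172
gripper_force: 60.2
```

Emit:
play_rows(
  commands=[
    {"grip": 0, "x": 2.91, "y": 0.72, "z": 0, "spin": 0},
    {"grip": 0, "x": 0, "y": 0, "z": 0, "spin": 0},
  ],
)

```text
time: 8.4
position: [478.2, -23.5, 28.0]
tcp_rot: [[-0.971, -0.239, 0.001], [-0.239, 0.971, -0.001], [-0.001, -0.001, -1.0]]
force: [-4.0, -1.6, 7.1]
gripper_width: 0.177
gripper_force: 60.1
```

Emit:
play_rows(
  commands=[
    {"grip": 0, "x": 2.91, "y": 0.72, "z": 0, "spin": 0},
    {"grip": 0, "x": 0, "y": 0, "z": 0, "spin": 0},
  ],
)

```text
time: 8.65
position: [480.0, -23.1, 28.0]
tcp_rot: [[-0.971, -0.239, -0.002], [-0.239, 0.971, -0.001], [0.003, -0.001, -1.0]]
force: [-10.7, -1.7, 12.9]
gripper_width: 0.176
gripper_force: 60.8
```

Emit:
play_rows(
  commands=[
    {"grip": 0, "x": 2.91, "y": 0.72, "z": 0, "spin": 0},
    {"grip": 0, "x": 0, "y": 0, "z": 0, "spin": 0},
  ],
)

```text
time: 8.9
position: [482.6, -22.4, 28.0]
tcp_rot: [[-0.971, -0.239, -0.003], [-0.239, 0.971, -0.002], [0.003, -0.001, -1.0]]
force: [-13.2, -3.1, 14.9]
gripper_width: 0.174
gripper_force: 61.1
```

The force step shows contact at x of about 479, where I predicted it. I'm aiming for about 22 mm past contact, roughly a 3.3 mm lift.

Emit:
play_rows(
  commands=[
    {"grip": 0, "x": 1.94, "y": 0.48, "z": 0, "spin": 0},
    {"grip": 0, "x": 1.94, "y": 0.48, "z": 0, "spin": 0},
    {"grip": 0, "x": 1.94, "y": 0.48, "z": 0, "spin": 0},
    {"grip": 0, "x": 1.94, "y": 0.48, "z": 0, "spin": 0},
    {"grip": 0, "x": 0, "y": 0, "z": 0, "spin": 0},
  ],
)

```text
time: 9.52
position: [490.3, -20.6, 28.0]
tcp_rot: [[-0.971, -0.239, -0.003], [-0.239, 0.971, -0.002], [0.004, -0.001, -1.0]]
force: [-14.4, -2.5, 15.2]
gripper_width: 0.172
gripper_force: 61.0
```

Emit:
play_rows(
  commands=[
    {"grip": 0, "x": 1.94, "y": 0.48, "z": 0, "spin": 0},
    {"grip": 0, "x": 1.94, "y": 0.48, "z": 0, "spin": 0},
    {"grip": 0, "x": 1.94, "y": 0.48, "z": 0, "spin": 0},
    {"grip": 0, "x": 1.94, "y": 0.48, "z": 0, "spin": 0},
    {"grip": 0, "x": 0, "y": 0, "z": 0, "spin": 0},
    {"grip": 0, "x": 0, "y": 0, "z": 0, "spin": 0},
  ],
)

```text
time: 10.28
position: [498.1, -18.6, 28.0]
tcp_rot: [[-0.971, -0.239, -0.003], [-0.239, 0.971, -0.002], [0.003, -0.001, -1.0]]
force: [-13.5, -4.2, 13.4]
gripper_width: 0.175
gripper_force: 60.9
```

Run:
```python
from plant import *
import pickle;from h import *
D={n:capture(n) for n in("wrist","top","scene")};s=read_state()
pickle.dump((D,s),open("d3.pkl","wb"))
print(s["time"],np.round(s["position"],1),s["gripper_width"],np.round(s["force"],1))
w=cv2.resize(D["wrist"]["img"][150:342,100:420,::-1],(800,480),interpolation=cv2.INTER_CUBIC)
cv2.imwrite("pics/w3.png",w)
b=[cv2.resize(d["scene"]["img"][190:290,190:300,::-1],(400,364),interpolation=cv2.INTER_CUBIC) for d in (pickle.load(open("d2.pkl","rb"))[0],D)]
cv2.imwrite("pics/c3.png",np.hstack(b))
```

```text
10.425 [498.1 -18.6  28. ] 0.17550912313551525 [-13.6  -3.9  13.6]
```

View pics/w3.png

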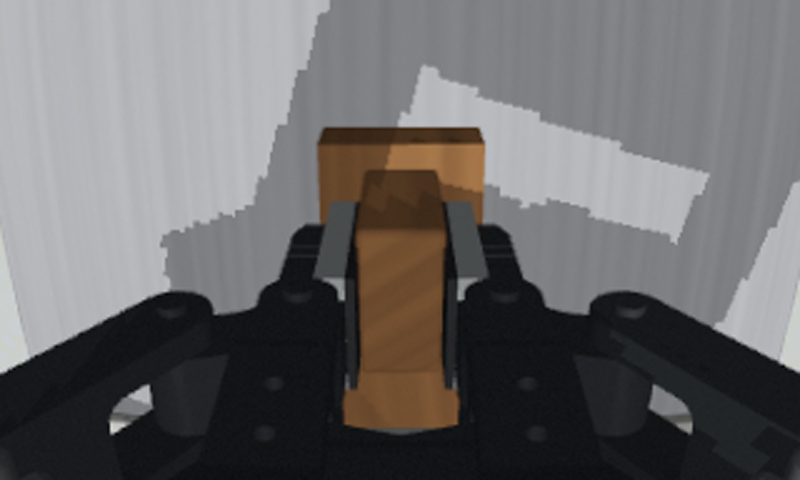

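View pics/c3.png

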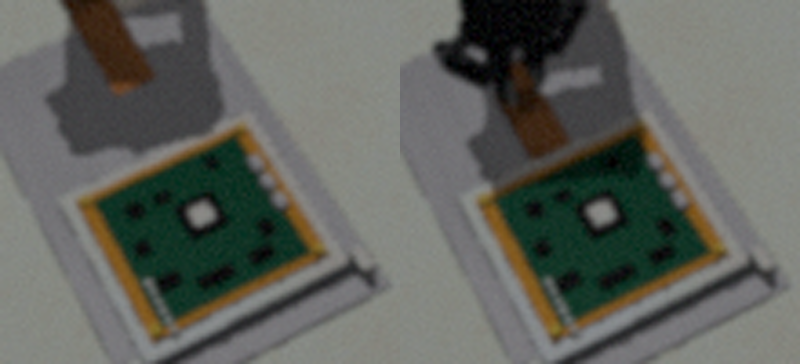

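The wedge has not slipped: the heel edge sits at the same wrist-image rows as before. It is under the middle of the tray edge and about 19.5 mm past contact, which puts the lift at about 2.9 mm. Everything is still, so I'm handing in.

```bash
python3 -c "
from plant import *
print(sign_off())"
```

```text
the job is handed in; nothing more can be done
None
```

I handed the job in at 10.4 s with the wedge gripped flat on the plate under the middle of the tray's front edge. The edge is up about 2.9 mm, estimated from the wedge's travel past contact rather than measured directly, and the sign-off returned no verdict.

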